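# Load the paper roll into the memo holder

## Robot

A 7-joint arm with a two-finger parallel gripper is mounted at the origin on a cart in front of the work surface, level with it; the furniture and walls round the work are solid. World frame = base frame: x ahead of the robot, y to its left, z up, the work surface at z = 0. Lengths are in m, angles in degrees, forces in N, time in s.
With the tool pointing down it reaches from about 0.4 to 0.875 m from the base axis. Payload 6.5 kg.
Tool frame: the origin (TCP) lies midway between the tips of the shut fingers; the grasp point (between the pads) lies 19 mm behind it; z points along the fingers, y is the line along which they close (so a half turn about z gives the same grasp; the last joint's range is limited). The gripper opens to 85 mm and grips with 20 to 120 N. Pads are 22 mm wide; open, the fingers measure 114 mm over their backs; the gripper's body (76 mm by 85 mm) begins 54 mm behind the grasp point. The pads swing forward as they close: fully open they stand 13 mm farther back than shut.
Start: joints at [-69.511, 30.733, -0.252, 88.115, 0.149, 61.152, -4.079], TCP at [0.267, 0.592, 0.231] pointing down, gripper open.
Joint ranges: [-154.64, 154.64], [-21.42, 123.67], [-72.66, 72.17], [13.99, 137.28], [-74.86, 254.86], [10.95, 109.41], [-158.01, 158.01]. Speed limits (degrees/s): [136.94, 136.94, 180, 180, 180, 180, 180].

## Interface

Orientations are given as a 3x3 rotation matrix whose columns are the frame's x, y, z axes.
In Python, from bench import manip gives the robot as it stands. The module is installed in compiled form; this text tells all that it offers.
- The arm moves only by the shell command python3 -m crank 'ROWS' [OPENING]. ROWS is a JSON object of lists of equal length, an entry for each row: "slide": the shift along the tool's x, y, z in cm, a list of three; "rot": the turn, a rotation vector about the tool's x, y, z in degrees, a list of three. In form: {"slide": [[x, y, z], ...], "rot": [[rx, ry, rz], ...]}. A call has 1 to 12 rows; each row shifts and turns the commanded pose from where the row before left it, along the tool's axes as they then stand; what a row does not reach is not made up. A row lasts 1/12 s, in which the tool goes at most 41.7 mm and 7.16 degrees, less where a joint would pass 70% of its speed; a pose out of reach is approached as far as the arm can. A call is refused whole if a number of a shift passes 4.17 or a number of a turn 7.16, either way. A call with a gripper value outside its range is refused whole. OPENING is the opening, from 0 (shut) to 1 (fully open), set as the call begins (- or left out, the last holds). The fingers move at their own pace and stop on an object; the grip force is fixed at half the most. Time passes only in rows, so rows that do not move let the fingers close. It gives the time, the measured TCP pose, the force, the opening and the grip force at its end, in the units of the state.
- manip.get_state(): the state, without advancing time (a new reading comes with each control period).
- manip.snapshot(name): name is "scene" or "top"; returns a dict with "image" (384x512x3 uint8, red, green, blue), "camera_matrix" (3x3 intrinsics, pixels), "k1" (the pictures are not rectified: a ray, as slopes to the right and down, at radius r is drawn at 1 + k1 r^2 times it, then the intrinsics apply), "R" (3x3) and "t" (3): a world point X has camera coordinates R X + t. Camera axes: x right, y down, z forward; pixel columns grow to the right and rows downward; lengths in m; the calibration is good to about 2 mm. A picture is of the moment at which its call begins. There is no depth.
- manip.close_job(): hands the job in; it is judged then, once.
Trained networks look in a picture, given as the dict that the camera call returned (one of the last four; its "shot" number tells which), for a name from the list of things; names that differ only in an ending like _2 or _b are one class to them, and where a whole thing is asked for, a point or a joint stands for the part that bears it (a point fixed in the world has none). Each returns a list of dicts, best first, with "score" (0 to 1); they miss things now and then, are a little off and sometimes report something else, mostly with a low value. They report only what shows in the picture. A call takes as long as a camera call.
- manip.search_frame(query, picture): "centre" ([column, row] in pixels, amid what is visible of it).
- manip.tip_of(query, picture): "centre" ([column, row] in pixels: a listed point, or the origin of a listed thing).
The state is a dict: "clock": time; "q": joint angles; "joint_velocities": joint speeds; "effort": joint torques, N m; "eef_pos": TCP position; "eef_rot": TCP orientation; "contact_force": force on the tool from outside, world axes, zero at the start; "moment": the same for the moment, N m; "finger_gap": opening from 0.0 (shut) to 1.0 (fully open); "grip_force": force on a finger pad.
Only numpy, scipy, OpenCV 4.12 (cv2) and the standard library are available. Lean on these libraries where they do the work, as an engineer would, in place of code of your own. Each camera call takes 0.05 s, during which the arm holds its last target. There are 200 camera calls.

## Task

The memo roll holder on the desk is empty. Take the spring spindle that carries the full paper roll, pinch its two finger tabs together so that it shortens, lower it between the holder's two end cups and let it spring out so that a pin sits in each cup, tabs upright. Leave the other spindle, with only the bare cardboard core on it, where it stands.

Things in the scene. Friction and masses are not known exactly. Their poses are not given: they have to be found in the camera images.
- full_roll: Spring spindle with a white paper roll (42 mm dia). Origin on the desk under its middle; it lies along its y, 25 mm up. At each end an upright grey plate, 32 mm wide, with a 24 mm wide finger tab, top at z 87: outer faces at y = -34 and 34 mm; beyond each a pin, 10 mm dia, 10 mm long, at z 25. Pinch only the top 25 mm of both tabs from outside, along y. 0.12 kg. Fits either way round.
- full_spring (a joint): Compression of the full spindle: its +y plate and pin slide towards -y against a spring (3 N at first, 9 N at the end). 0 = full length, 68 mm over the tabs, 88 mm over the pin tips; 0.030 m = fully pinched, 38 mm and 58 mm. Seated in the holder it reads about 0.002.
- spent_roll: Bystander: the same kind of spindle, same size and origin, carrying only a bare brown cardboard core of 21 mm diameter.
- holder: Holder, fixed. Wooden base 120 (x) x 112 (y) x 8 mm, origin under its centre; low tear bar (top z 22) at x = -50. Two posts carry round metal cups facing each other along y, axis at x 0, z 50 mm: 32 mm inside, 40 mm outside (top z 70), open only to each other. Mouths 74 mm apart, floors 86 mm, so the spring clamps the pins where they enter; the pins may sit anywhere inside the cups.

How it is judged:
By the outcome, as a careful person would: the job done as asked, in the order asked, and still so for the second after the job is handed in, with the robot touching nothing.
It also fails if it takes over 35 s, if anything falls off the work surface, if the arm or the gripper's body presses on something with over 40 N, if the wrist force passes 120 N, or if a joint passes its speed limit or range.

## Working session

There is one attempt and no reset: what is moved stays moved. The work goes in short steps, Python scripts to look and compute and a shell command to move; the robot and the scene stay as the last step left them, time stands still between calls to the robot, and variables do not carry over. Pictures are saved under pics/ and viewed, at most 10 in all, crops included, and the job is handed in when it is done.

```bash
mkdir -p pics
cat > h.py <<'E'
import numpy as np, cv2
from bench import manip
np.set_printoptions(precision=4,suppress=True)
def ray(p,px):
    K=np.array(p["camera_matrix"]);R=np.array(p["R"]);t=np.array(p["t"])
    d=cv2.undistortPoints(np.array([[px]],float),K,np.array([p["k1"],0,0,0,0.]))[0,0]
    return -R.T@t, R.T@np.array([d[0],d[1],1.])
def onz(p,px,z):
    c,d=ray(p,px); return c+d*(z-c[2])/d[2]
def proj(p,X):
    # drawn = s*(1+k1 r^2)
    return cv2.projectPoints(np.array(X,float).reshape(-1,3),cv2.Rodrigues(np.array(p["R"]))[0],np.array(p["t"],float),np.array(p["camera_matrix"]),np.array([p["k1"],0,0,0,0.]))[0][:,0]
E
python3 - <<'E'
from h import *
for n in("scene","top"):
    p=manip.snapshot(n); cv2.imwrite(f"pics/{n}0.png",cv2.cvtColor(p["image"],cv2.COLOR_RGB2BGR))
    print(n,"cam",ray(p,(256,192)))
    for q in("full_roll","spent_roll","holder"):
        for f in(manip.search_frame,manip.tip_of):
            for r in f(q,p)[:3]: print(q,f.__name__,r["score"],r["centre"],onz(p,r["centre"],0))
s=manip.get_state();print({k:np.array(v) for k,v in s.items()})
E
```

```text
scene cam (array([0.0789, 0.4595, 0.4865]), array([ 0.5481, -0.6401, -0.5385]))
full_roll call 0.85 [315.4, 165.8] [ 0.5425 -0.2845  0.    ]
full_roll call 0.93 [312.8, 182.4] [ 0.5071 -0.2223  0.    ]
spent_roll call 0.98 [263.0, 150.5] [ 0.6787 -0.2676  0.    ]
spent_roll call 0.74 [258.9, 165.4] [ 0.64   -0.2064  0.    ]
holder call 0.8 [209.1, 230.7] [0.5557 0.0317 0.    ]
holder call 0.74 [205.9, 234.9] [0.5514 0.0438 0.    ]
top cam (array([ 0.4171, -0.0565,  0.8806]), array([ 0.1885, -0.0087, -0.9821]))
full_roll call 0.61 [330.2, 225.9] [ 0.5107 -0.2328  0.    ]
full_roll call 0.91 [324.3, 226.2] [ 0.5099 -0.2194  0.    ]
spent_roll call 0.84 [319.4, 174.4] [ 0.6297 -0.2103  0.    ]
holder call 0.64 [207.9, 204.5] [0.5558 0.0442 0.    ]
holder call 0.74 [206.6, 204.5] [0.5558 0.0472 0.    ]
{'clock': array(0.7), 'q': array([-69.511 ,  30.7326,  -0.2512,  88.1146,   0.1484,  61.1529,
        -4.0792]), 'joint_velocities': array([-0.0018, -0.0058,  0.0683,  0.034 , -0.0223, -0.0561, -0.0102]), 'effort': array([ -0.0002, -58.32  ,   1.0476, -25.9406,   0.0124,   0.002 ,
         0.    ]), 'eef_pos': array([0.2673, 0.5925, 0.2313]), 'eef_rot': array([[-0.9115,  0.4112,  0.    ],
       [ 0.4112,  0.9115, -0.    ],
       [-0.    ,  0.    , -1.    ]]), 'contact_force': array([-0.3559,  0.0434, -0.5299]), 'moment': array([-0.0205,  0.0132,  0.0215]), 'grip_force': array(0.), 'finger_gap': array(1.0029)}
```

View pics/top0.png

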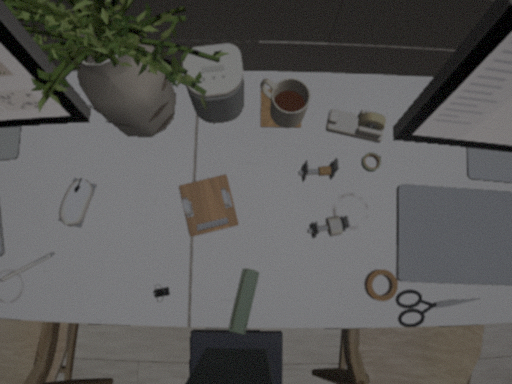

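View pics/scene0.png

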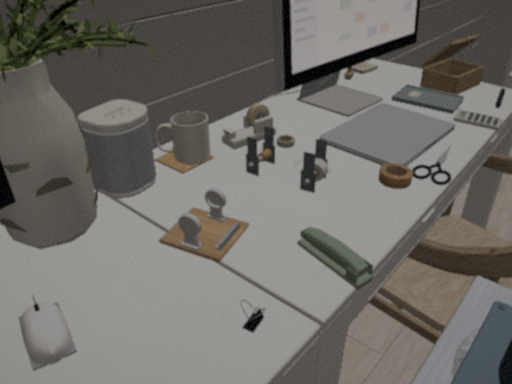

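Top view: the full roll (white) is at about (329,226), the brown core at (319,171) and the holder at (208,205). In the scene view they are at (315,167), (262,150) and (207,230). I'll enlarge these areas.

Run:
```python
from h import *
a=cv2.imread("pics/top0.png");b=cv2.imread("pics/scene0.png")
f=lambda im,x,y,w,h,s:cv2.convertScaleAbs(cv2.resize(im[y:y+h,x:x+w],None,fx=s,fy=s,interpolation=cv2.INTER_CUBIC),alpha=1.6)
A=f(a,295,150,65,97,6); B=f(a,170,165,80,80,6)
cv2.imwrite("pics/tc.png",np.hstack([A[:480],B[:480,:400]]))
C=f(b,235,115,110,85,7)
cv2.imwrite("pics/sc.png",C)
```

```text
(no output)
```

View pics/tc.png

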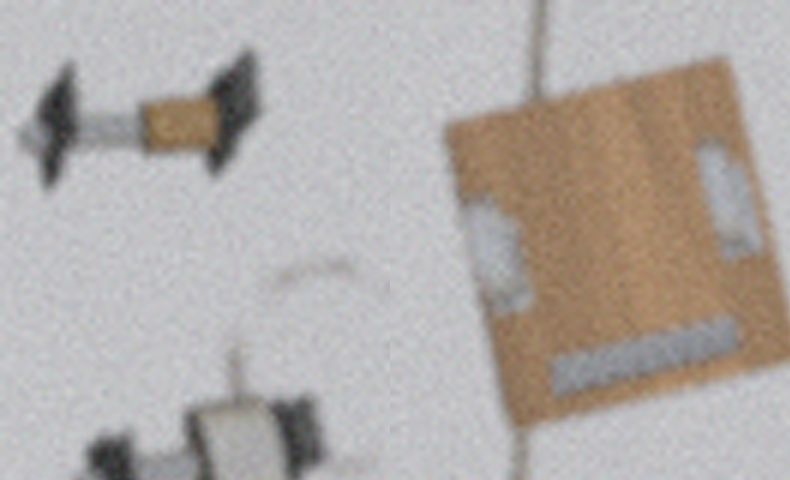

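View pics/sc.png

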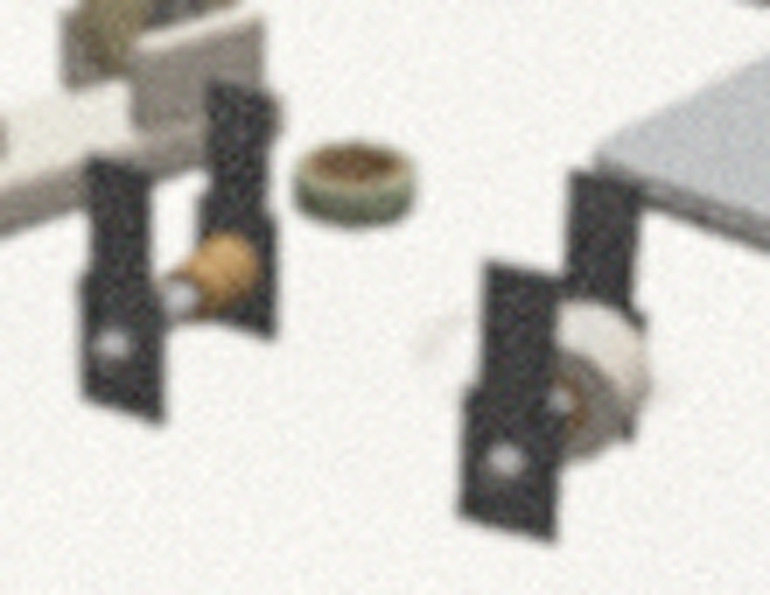

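The paper roll sits at one end of its spindle, with dark plates at both ends. I'll fit the poses by matching the plate silhouettes in both views, and the holder by its base corners.

```bash
cat > fit.py <<'E'
from h import *
from scipy.optimize import minimize, least_squares
def plates(comp=0,zs=0):
    H=[]
    for y0,y1 in((-34,-31),(31-comp,34-comp)):
        for w,z0,z1 in((16,0.5,45),(12,45,87)):
            H.append(np.array([[x,y,z+zs] for x in(-w,w) for y in(y0,y1) for z in(z0,z1)])/1e3)
    return H
def place(P,v):
    c,s=np.cos(v[2]),np.sin(v[2]); return P@np.array([[c,s,0],[-s,c,0],[0,0,1]])+[v[0],v[1],0]
def dark(p,thr=85):
    return (cv2.cvtColor(p["image"],cv2.COLOR_RGB2GRAY)<thr).astype(np.uint8)
def rend(p,v,H,S=8):
    m=np.zeros((384*1,512*1),np.float32); mm=np.zeros((384*4,512*4),np.uint8)
    for h in H:
        q=(proj(p,place(h,v))+.5)*4
        cv2.fillConvexPoly(mm,cv2.convexHull(q.astype(np.float32)).round().astype(np.int32),255)
    return cv2.resize(mm,(512,384),interpolation=cv2.INTER_AREA)/255.
def cost(v,ps,H,boxes):
    e=0
    for p,b in zip(ps,boxes):
        x,y,w,h=b; g=cv2.cvtColor(p["image"],cv2.COLOR_RGB2GRAY)[y:y+h,x:x+w].astype(float)
        d=np.clip((110-g)/60,0,1)
        e+=((rend(p,v,H)[y:y+h,x:x+w]-d)**2).sum()
    return e
E
python3 - <<'E'
from fit import *
S=manip.snapshot("scene");T=manip.snapshot("top")
for n,x0,bs in(("full",[.511,-.225],[(296,130,36,66),(303,208,50,34)]),("spent",[.63,-.21],[(242,120,36,60),(294,150,50,34)])):
  for ps,bb in(((S,T),bs),((S,),bs[:1]),((T,),bs[1:])):
    best=min((minimize(cost,[*x0,a],args=(ps,plates(),bb),method="Nelder-Mead",options=dict(initial_simplex=[[*x0,a],[x0[0]+.015,x0[1],a],[x0[0],x0[1]+.015,a],[*x0,a+.2]])) for a in(-.3,0,.3)),key=lambda r:r.fun)
    print(n,len(ps),best.fun,best.x[:2],np.degrees(best.x[2]))
C=np.array([[60,56,8],[60,-56,8],[-60,56,8],[-60,-56,8]])/1e3
px=np.array([[179.2,185.8],[225.8,174.7],[190.8,236.2],[237.2,224.2]])
r=least_squares(lambda v:(proj(T,place(C,v))-px).ravel(),[.556,.045,.2])
print("holder",r.x[:2],np.degrees(r.x[2]),r.fun)
print(proj(S,place(C,r.x)))
out=S["image"][:,:,::-1].copy()
for k in(0,):
  for q in proj(S,place(np.vstack([C,[[0,.043,.05],[0,-.043,.05]]]),r.x)): cv2.circle(out,tuple(int(round(u*8)) for u in q),8,(0,0,255),-1,cv2.LINE_AA,3)
cv2.imwrite("pics/hold.png",cv2.resize(out[180:270,150:260],None,fx=6,fy=6))
E
```

```text
full 2 321.5053498654364 [ 0.5058 -0.2205] 15.339986671670658
full 1 208.95922433679354 [ 0.5059 -0.22  ] 16.50421999222015
full 1 99.80056612841214 [ 0.506  -0.2198] 11.982463738358794
spent 2 257.891946366782 [ 0.6318 -0.2011] 5.150138638129955
spent 1 190.71938485198 [ 0.6341 -0.2034] 5.636530400068353
spent 1 56.38680219146482 [ 0.6307 -0.2001] 5.362235384970789
holder [0.5537 0.0427] 14.859717561045704 [-0.9153 -0.384   0.4908 -0.9693 -1.1571  0.7122  1.5676  0.529 ]
[[158.2322 239.3987]
 [193.1357 205.8942]
 [219.3655 259.3836]
 [250.0367 221.8151]]
```

View pics/hold.png

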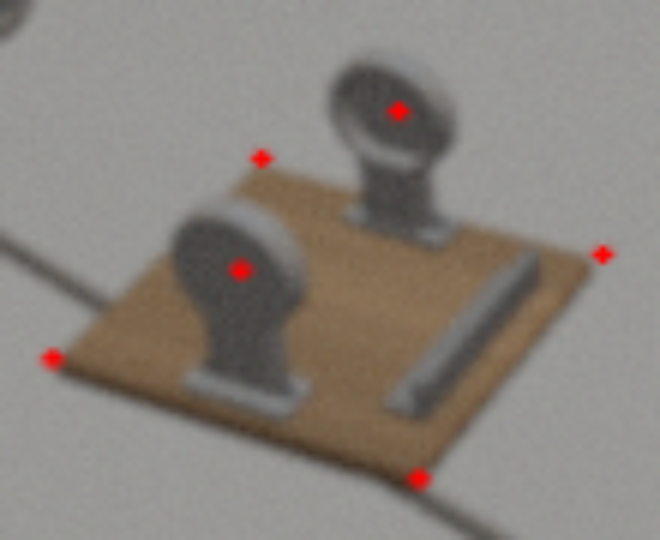

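```bash
python3 -m crank '{"slide":[[-2.3,-2.67,0],[-2.3,-2.67,0],[-2.3,-2.67,0],[-2.3,-2.67,0],[-2.3,-2.67,0],[-2.3,-2.67,0],[-2.3,-2.67,0],[-2.3,-2.67,0],[-2.3,-2.67,0],[-2.3,-2.67,0],[-2.3,-2.67,0],[-2.3,-2.67,0]],"rot":[[0,0,0],[0,0,0],[0,0,0],[0,0,0],[0,0,0],[0,0,0],[0,0,0],[0,0,0],[0,0,0],[0,0,0],[0,0,0],[0,0,0]]}' 1
```

```text
clock: 1.8
eef_pos: [0.3875, 0.1854, 0.2316]
eef_rot: [[-0.912, 0.411, 0.001], [0.411, 0.912, 0.001], [-0.0, 0.001, -1.0]]
contact_force: [-0.2, -0.5, 0.7]
finger_gap: 1.001
grip_force: 0.0
```

Run:
```python
from fit import *
T=manip.snapshot("top");S=manip.snapshot("scene")
C=np.array([[60,56,8],[60,-56,8],[-60,56,8],[-60,-56,8]])/1e3
px=np.array([[179.2,185.8],[225.8,174.7],[190.8,236.2],[237.2,224.2]])
ps=np.array([[159.2,241.3],[194.2,208.3],[220.8,260.3],[248.7,224.2]])
r=least_squares(lambda v:np.r_[(proj(T,place(C,v))-px).ravel(),(proj(S,place(C,v))-ps).ravel()],[.556,.045,.2])
print("holder",r.x[:2],np.degrees(r.x[2]),r.fun)
```

```text
holder [0.5519 0.0437] 15.123680277681892 [-1.4717  0.5026 -0.0986 -0.3059 -1.4754  1.5782  1.2107  1.1643 -0.7266
 -1.0838 -1.0012 -1.8074 -0.8468 -0.2029  1.6595 -1.8859]
```

```bash
python3 -m crank '{"slide":[[-2.3,-2.67,0],[-2.3,-2.67,0],[-2.3,-2.67,0],[-2.3,-2.67,0],[-2.3,-2.67,0],[-2.3,-2.67,0],[-2.3,-2.67,0],[-2.3,-2.67,0],[-2.3,-2.67,0],[-2.3,-2.67,0],[-2.3,-2.67,0],[-2.3,-2.67,0]],"rot":[[0,0,0],[0,0,0],[0,0,0],[0,0,0],[0,0,0],[0,0,0],[0,0,0],[0,0,0],[0,0,0],[0,0,0],[0,0,0],[0,0,0]]}'; python3 -m crank '{"slide":[[0,0,0],[0,0,0],[0,0,0],[0,0,0],[0,0,0],[0,0,0],[0,0,0]],"rot":[[0,0,-6.6],[0,0,-6.6],[0,0,-6.6],[0,0,-6.6],[0,0,-6.6],[0,0,-6.6],[0,0,0]]}'
```

```text
clock: 2.9
eef_pos: [0.5078, -0.2196, 0.2314]
eef_rot: [[-0.912, 0.41, 0.001], [0.41, 0.912, 0.0], [-0.0, 0.0, -1.0]]
contact_force: [1.0, -0.7, 0.3]
finger_gap: 1.006
grip_force: 0.0
clock: 3.48
eef_pos: [0.5074, -0.218, 0.2314]
eef_rot: [[-0.963, -0.269, 0.0], [-0.269, 0.963, 0.0], [-0.001, 0.0, -1.0]]
contact_force: [0.0, -0.4, -0.1]
finger_gap: 1.001
grip_force: 0.0
```

Run:
```python
from fit import *
S=manip.snapshot("scene")
im=cv2.convertScaleAbs(S["image"][:,:,::-1],alpha=1.5)
im=cv2.resize(im[90:210,250:370],None,fx=5,fy=5,interpolation=cv2.INTER_CUBIC)
for v,c in(((.5058,-.2205,np.radians(15.3)),(0,0,255)),):
  for y in(-.034,.034):
    P=np.array([[-12,0,87],[12,0,87],[12,0,45],[16,0,45],[16,0,0],[-16,0,0],[-16,0,45],[-12,0,45]])/1e3; P[:,1]=y
    q=(proj(S,place(P,v))+.5-[250,90])*5
    cv2.polylines(im,[q.round().astype(np.int32)],True,c,1)
cv2.imwrite("pics/g1.png",im)
```

```text
(no output)
```

View pics/g1.png

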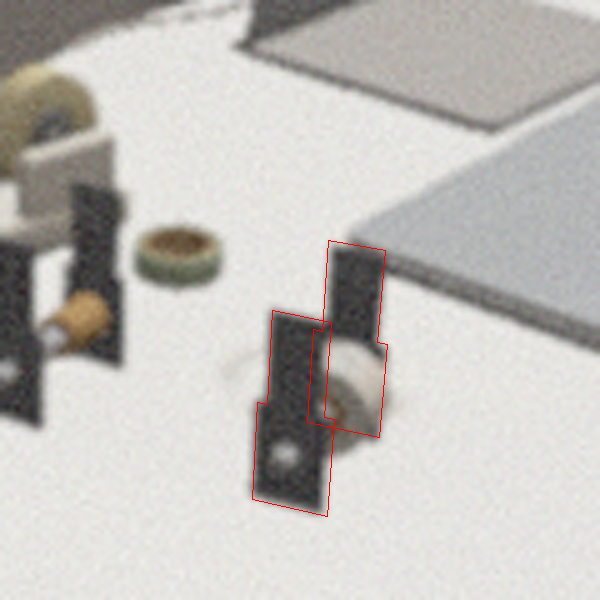

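The overlay fits the full spindle to about 2 mm (near tab top at about (300,318), pin at (285,455) in the crop). Now I'll descend onto the tabs.

```bash
python3 -m crank '{"slide":[[0.2,-0.2,2.5],[0,0,3],[0,0,3],[0,0,3],[0,0,2.5],[0,0,2],[0,0,1.5],[0,0,0],[0,0,0]],"rot":[[0,0,0],[0,0,0],[0,0,0],[0,0,0],[0,0,0],[0,0,0],[0,0,0],[0,0,0],[0,0,0]]}'
```

```text
clock: 4.28
eef_pos: [0.5054, -0.2207, 0.056]
eef_rot: [[-0.965, -0.262, -0.001], [-0.262, 0.965, 0.0], [0.001, 0.001, -1.0]]
contact_force: [-0.1, -0.0, 0.3]
finger_gap: 1.005
grip_force: 0.0
```

Run:
```python
from fit import *
out=[]
for n,(x,y) in(("scene",(270,100)),("top",(285,180))):
    im=cv2.convertScaleAbs(manip.snapshot(n)["image"][:,:,::-1],alpha=1.5)
    out.append(cv2.resize(im[y:y+100,x:x+75],None,fx=5,fy=5,interpolation=cv2.INTER_CUBIC))
cv2.imwrite("pics/g2.png",np.hstack(out))
```

```text
(no output)
```

View pics/g2.png

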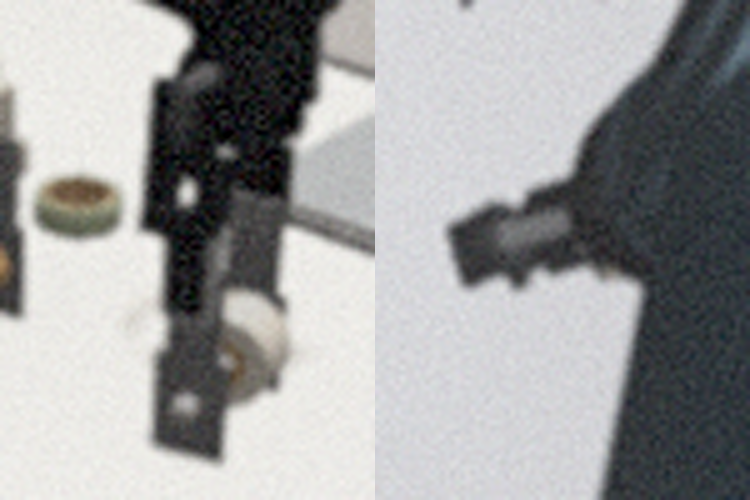

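The near finger stands in front of the near tab (crop (185,280)), within about 2 mm sideways. Now I'll close.

```bash
python3 -m crank '{"slide":[[0,0,0],[0,0,0],[0,0,0],[0,0,0],[0,0,0],[0,0,0],[0,0,0],[0,0,0]],"rot":[[0,0,0],[0,0,0],[0,0,0],[0,0,0],[0,0,0],[0,0,0],[0,0,0],[0,0,0]]}' 0
```

```text
clock: 5.05
eef_pos: [0.5086, -0.2221, 0.0599]
eef_rot: [[-0.965, -0.263, 0.006], [-0.263, 0.965, -0.002], [-0.006, -0.003, -1.0]]
contact_force: [-2.0, 2.0, 22.6]
finger_gap: 0.404
grip_force: 58.1
```

```bash
python3 -m crank '{"slide":[[0,0,-0.5],[0,0,-1],[0,0,-1.5],[0,0,-2],[0,0,-2],[0,0,0],[0,0,0]],"rot":[[0,0,0],[0,0,0],[0,0,0],[0,0,0],[0,0,0],[0,0,0],[0,0,0]]}'
```

```text
clock: 5.63
eef_pos: [0.5063, -0.2213, 0.1275]
eef_rot: [[-0.965, -0.264, 0.002], [-0.264, 0.965, -0.001], [-0.002, -0.001, -1.0]]
contact_force: [0.7, -0.2, -0.9]
finger_gap: 0.403
grip_force: 60.9
```

Run:
```python
from fit import *
out=[]
for n,(x,y) in(("scene",(270,60)),("top",(285,180))):
    im=cv2.convertScaleAbs(manip.snapshot(n)["image"][:,:,::-1],alpha=1.8)
    out.append(cv2.resize(im[y:y+120,x:x+80],None,fx=5,fy=5,interpolation=cv2.INTER_CUBIC))
cv2.imwrite("pics/g3.png",np.hstack(out))
```

```text
(no output)
```

View pics/g3.png

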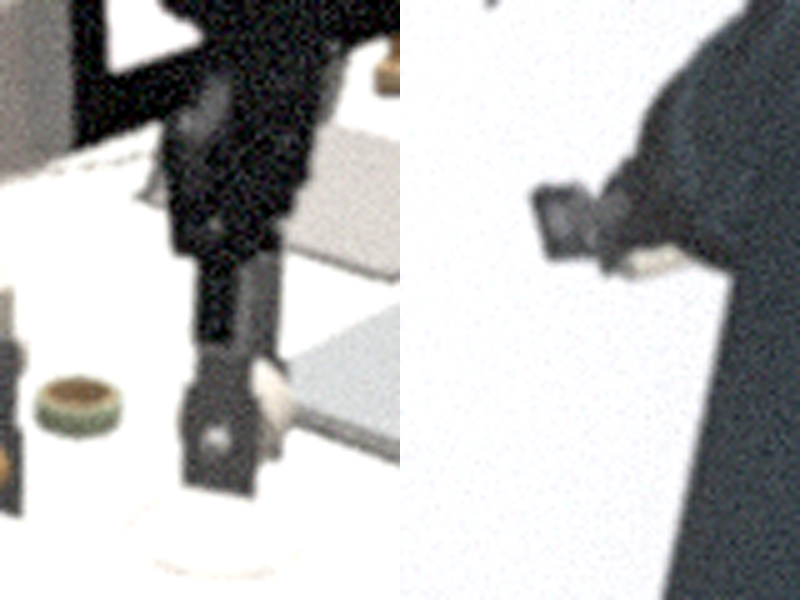

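Grasp is good: pinched, lifted and upright, with the pin at crop (217,437). I'll work out where the spindle sits in the hand.

```bash
cat > inhand.py <<'E'
from fit import *
def where(px,off):  # intersect pixel ray with the vertical plane at tool-y offset; tool-frame x, world dz to TCP
    st=manip.get_state();R=np.array(st["eef_rot"]);t=np.array(st["eef_pos"])
    c,d=ray(S,px); n=R[:,1]; s=(n@(t+n*off-c))/(n@d); X=c+s*d; return R.T@(X-t)*1e3
E
python3 - <<'E'
import inhand as I
from fit import *
S=I.S=manip.snapshot("scene")
f=lambda x,y:(270+x/5-.5,60+y/5-.5)
print("pin tip",I.where(f(217,437),.029))
for c in((182,483),(252,497)): print("bottom",I.where(f(*c),.019))
for c in((197,345),(250,355)): print("shoulder",I.where(f(*c),.019))
R=np.array(manip.get_state()["eef_rot"]);t=np.array(manip.get_state()["eef_pos"])
print("to go (tool mm)",R.T@(np.array([.552,.043,.165])-t)*1e3)
E
```

```text
pin tip [ 2.947  29.     27.6159]
bottom [-13.274   19.      55.7939]
bottom [15.5428 19.     55.6965]
shoulder [-10.2863  19.      -4.0885]
shoulder [10.7724 19.     -3.8956]
to go (tool mm) [-115.1957  241.8189  -39.5086]
```

```bash
python3 -m crank '{"slide":[[0,0.5,-2],[-1,2,-2],[-1.2,2.5,0],[-1.5,3.1,0],[-1.5,3.1,0],[-1.5,3.1,0],[-1.5,3.1,0],[-1.2,2.5,0],[-1,2,0],[-0.8,1.5,0],[-0.5,0.8,0],[0,0,0]],"rot":[[0,0,0],[0,0,0],[0,0,0],[0,0,0],[0,0,0],[0,0,0],[0,0,0],[0,0,0],[0,0,0],[0,0,0],[0,0,0],[0,0,0]]}'
python3 - <<'E'
from fit import *
p=manip.snapshot("scene")
im=cv2.convertScaleAbs(p["image"][:,:,::-1],alpha=1.6)
cv2.imwrite("pics/g4.png",cv2.resize(im[140:270,150:260],None,fx=4.5,fy=4.5,interpolation=cv2.INTER_CUBIC))
E
```

```text
clock: 6.78
eef_pos: [0.5543, 0.0457, 0.1654]
eef_rot: [[-0.964, -0.268, -0.001], [-0.268, 0.964, 0.001], [0.001, 0.001, -1.0]]
contact_force: [-0.2, 0.4, -0.6]
finger_gap: 0.4
grip_force: 60.9
```

View pics/g4.png

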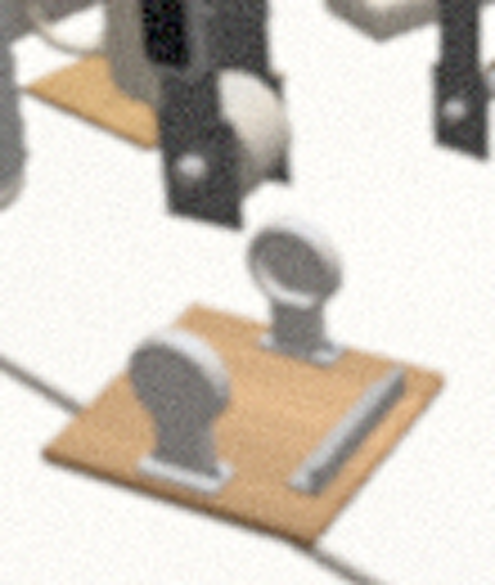

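Run:
```python
from fit import *
S=manip.snapshot("scene");st=manip.get_state();t=np.array(st["eef_pos"])
a=np.radians(15.1);Rh=np.array([[np.cos(a),-np.sin(a),0],[np.sin(a),np.cos(a),0],[0,0,1]]);o=np.array([.552,.0432,0])
f=lambda x,y:(150+x/4.5-.5,140+y/4.5-.5)
def at(px,y):
    c,d=ray(S,px);c=Rh.T@(c-o);d=Rh.T@d;return (c+d*(y-c[1])/d[1])*1e3
print("TCP in holder",Rh.T@(t-o)*1e3)
for n,p,y in(("far cup rim",(289,265),-.037),("far rim left",(249,255),-.037),("far rim bottom",(290,308),-.037),("near cup back",(177,380),.047),("near cup left",(130,375),.047),("pin",(189,166),.032),("plate bl",(168,210),.022),("plate br",(240,228),.022)): print(n,at(f(*p),y))
```

```text
TCP in holder [  1.6329  -1.642  165.7049]
far cup rim [  1.7984 -37.      53.4448]
far rim left [ 19.9401 -37.      53.1769]
far rim bottom [  2.7127 -37.      32.8237]
near cup back [-0.1112 47.     54.9879]
near cup left [20.5053 47.     50.7899]
pin [ -3.837   32.     136.8215]
plate bl [ 13.9972  22.     108.8942]
plate br [-15.8757  22.     109.1681]
```

```bash
python3 -m crank '{"slide":[[-0.2,0.15,0],[0,0,0],[0,0,1.5],[0,0,1.5],[0,0,1.5],[0,0,1.2],[0,0,1],[0,0,1],[0,0,1],[0,0,0],[0,0,0]],"rot":[[0,0,0],[0,0,0],[0,0,0],[0,0,0],[0,0,0],[0,0,0],[0,0,0],[0,0,0],[0,0,0],[0,0,0],[0,0,0]]}'
python3 - <<'E'
from fit import *
out=[]
for n,(x,y) in(("scene",(155,160)),("top",(165,150))):
    im=cv2.convertScaleAbs(manip.snapshot(n)["image"][:,:,::-1],alpha=1.7)
    out.append(cv2.resize(im[y:y+100,x:x+80],None,fx=5,fy=5,interpolation=cv2.INTER_CUBIC))
cv2.imwrite("pics/g5.png",np.hstack(out))
E
```

```text
clock: 7.8
eef_pos: [0.5558, 0.0451, 0.0789]
eef_rot: [[-0.964, -0.264, -0.001], [-0.264, 0.964, -0.0], [0.001, 0.0, -1.0]]
contact_force: [0.7, -0.5, -1.8]
finger_gap: 0.398
grip_force: 60.9
```

View pics/g5.png

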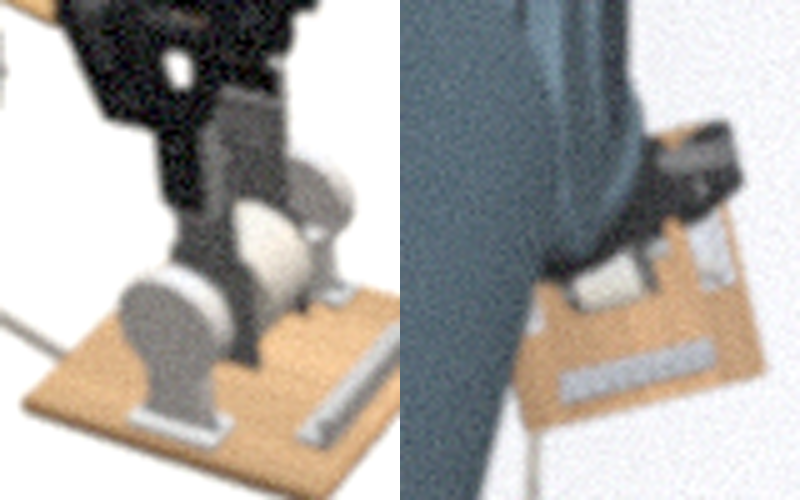

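Run:
```python
from fit import *
S=manip.snapshot("scene");st=manip.get_state();t=np.array(st["eef_pos"])
a=np.radians(15.1);Rh=np.array([[np.cos(a),-np.sin(a),0],[np.sin(a),np.cos(a),0],[0,0,1]]);o=np.array([.552,.0432,0])
f=lambda x,y:(155+x/5-.5,160+y/5-.5)
def at(px,y):
    c,d=ray(S,px);c=Rh.T@(c-o);d=Rh.T@d;return (c+d*(y-c[1])/d[1])*1e3
print("TCP in holder",Rh.T@(t-o)*1e3)
for n,p,y in(("plate br",(250,366),.019),("cup top near",(170,264),.037),("cup right near",(235,325),.037),("far cup right",(355,205),-.037),("far top",(325,157),-.037)): print(n,at(f(*p),y))
```

```text
TCP in holder [ 5.0006  0.7988 79.9547]
plate br [-10.0655  19.      20.8008]
cup top near [ 5.3204 37.     69.9226]
cup right near [-17.6942  37.      52.624 ]
far cup right [-21.822  -37.      55.5472]
far top [-10.9039 -37.      72.3696]
```

```bash
python3 -m crank '{"slide":[[0.4,0,0.2],[0,0,0],[0,0,0]],"rot":[[0,0,0],[0,0,0],[0,0,0]]}'; python3 -m crank '{"slide":[[0,0,0],[0,0,0],[0,0,0],[0,0,0],[0,0,0]],"rot":[[0,0,0],[0,0,0],[0,0,0],[0,0,0],[0,0,0]]}' 0.65
python3 - <<'E'
from fit import *
out=[]
for n,(x,y) in(("scene",(155,160)),("top",(165,150))):
    im=cv2.convertScaleAbs(manip.snapshot(n)["image"][:,:,::-1],alpha=1.7)
    out.append(cv2.resize(im[y:y+100,x:x+80],None,fx=5,fy=5,interpolation=cv2.INTER_CUBIC))
cv2.imwrite("pics/g6.png",np.hstack(out))
E
```

```text
clock: 8.2
eef_pos: [0.5519, 0.0441, 0.0774]
eef_rot: [[-0.964, -0.264, -0.0], [-0.264, 0.964, -0.0], [0.0, 0.0, -1.0]]
contact_force: [-0.3, -0.7, -0.7]
finger_gap: 0.4
grip_force: 60.9
clock: 8.62
eef_pos: [0.5522, 0.0442, 0.0773]
eef_rot: [[-0.964, -0.264, 0.0], [-0.264, 0.964, -0.0], [-0.0, -0.0, -1.0]]
contact_force: [-0.9, -0.1, -0.6]
finger_gap: 0.651
grip_force: 5.4
```

View pics/g6.png

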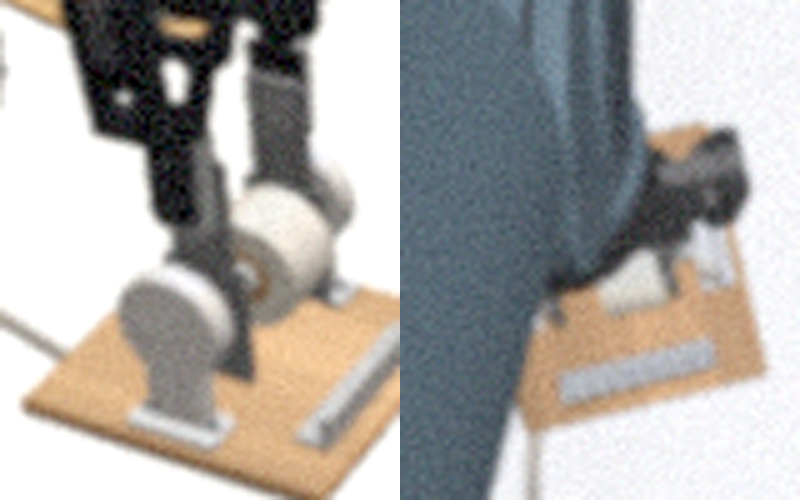

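The roll hangs between the cups and the plates follow the fingers evenly outwards. I've miscounted and used 11 pictures against the limit of 10, so I'll check by numbers only from here.

```bash
python3 -m crank '{"slide":[[0,0,0],[0,0,0],[0,0,0]],"rot":[[0,0,0],[0,0,0],[0,0,0]]}' 0.72;python3 -m crank '{"slide":[[0,0,0],[0,0,0],[0,0,0]],"rot":[[0,0,0],[0,0,0],[0,0,0]]}' 0.8; python3 -m crank '{"slide":[[0,0,0],[0,0,0],[0,0,0],[0,0,0]],"rot":[[0,0,0],[0,0,0],[0,0,0],[0,0,0]]}' 1
```

```text
clock: 8.97
eef_pos: [0.5521, 0.0442, 0.0773]
eef_rot: [[-0.964, -0.264, -0.0], [-0.264, 0.964, 0.0], [0.0, 0.0, -1.0]]
contact_force: [0.4, 0.3, -1.5]
finger_gap: 0.72
grip_force: 4.2
clock: 9.22
eef_pos: [0.5523, 0.0442, 0.0774]
eef_rot: [[-0.964, -0.264, 0.0], [-0.264, 0.964, 0.0], [-0.0, -0.0, -1.0]]
contact_force: [0.9, -0.7, 0.2]
finger_gap: 0.804
grip_force: 0.0
clock: 9.55
eef_pos: [0.5522, 0.0442, 0.0773]
eef_rot: [[-0.964, -0.264, 0.0], [-0.264, 0.964, 0.0], [-0.0, -0.0, -1.0]]
contact_force: [0.2, 0.8, 0.5]
finger_gap: 0.997
grip_force: 0.0
```

```bash
cat > seat.py <<'E'
from fit import *
def fitseat(names,boxes):
    ps=[manip.snapshot(n) for n in names]
    # x,y,yaw + base height + tilt about spindle axis
    def c(u):
        t=u[4];Ry=np.array([[np.cos(t),0,np.sin(t)],[0,1,0],[-np.sin(t),0,np.cos(t)]])
        H=[(h-[0,0,.025])@Ry.T+[0,0,.025+u[3]] for h in plates(2)]
        return cost(u[:3],ps,H,boxes)
    x0=np.array([.552,.043,.264,.022,0])
    sx=np.vstack([x0]+[x0+d for d in np.diag([.008,.008,.06,.008,.15])])
    r=minimize(c,x0,method="Nelder-Mead",options=dict(initial_simplex=sx,maxiter=600))
    print(names,r.fun,r.x[:2],"yaw",np.degrees(r.x[2]),"lift",r.x[3],"tilt",np.degrees(r.x[4]))
    for q in("full_roll","spent_roll","full_spring"):
        for p in ps:
            for z in manip.tip_of(q,p)[:1]: print(q,z["score"],z["centre"],onz(p,z["centre"],.022 if q!="spent_roll" else 0))
E
echo
```

```text
(no output)
```

Released; now I'll rise straight up and move clear of the view.

```bash
python3 -m crank '{"slide":[[0,0,-1],[0,0,-1.5],[0,0,-2],[0,0,-3],[0,0,-3],[0,0,-3],[0,0,0]],"rot":[[0,0,0],[0,0,0],[0,0,0],[0,0,0],[0,0,0],[0,0,0],[0,0,0]]}'; python3 -m crank '{"slide":[[0,-3,-1],[0,-3.5,0],[0,-3.5,0],[0,-3.5,0],[0,-3.5,0],[0,-3.5,0],[0,0,0]],"rot":[[0,0,0],[0,0,0],[0,0,0],[0,0,0],[0,0,0],[0,0,0],[0,0,0]]}'
python3 - <<'E'
from seat import *
p=manip.snapshot("scene");t=manip.snapshot("top")
for n,q in(("scene",p),("top",t)):
    b=cv2.cvtColor(q["image"],cv2.COLOR_RGB2GRAY)<80
    P=proj(q,place(np.vstack([h+[0,0,.022] for h in plates(2)]),(.552,.043,.264)));lo=P.min(0).astype(int)-6;hi=P.max(0).astype(int)+6
    print(n,lo,hi); box=(*[int(v) for v in lo],*[int(v) for v in hi-lo]); fitseat([n],[box])
    # ASCII darkness map, 1 char per pixel
    g=cv2.cvtColor(q["image"],cv2.COLOR_RGB2GRAY)[lo[1]:hi[1],lo[0]:hi[0]]
    if n=="scene": print("\n".join("".join("#"if v<60 else "+" if v<85 else "." for v in r) for r in g))
E
```

```text
clock: 10.13
eef_pos: [0.5559, 0.0443, 0.2189]
eef_rot: [[-0.965, -0.264, 0.01], [-0.264, 0.965, 0.002], [-0.01, -0.001, -1.0]]
contact_force: [1.0, 0.5, 0.0]
finger_gap: 0.997
grip_force: 0.0
clock: 10.72
eef_pos: [0.6062, -0.1631, 0.223]
eef_rot: [[-0.967, -0.255, 0.001], [-0.255, 0.967, -0.006], [0.0, -0.006, -1.0]]
contact_force: [-0.6, -1.1, -0.4]
finger_gap: 1.002
grip_force: 0.0
scene [178 164] [228 243]
['scene'] 530.6221510957324 [0.5522 0.0434] yaw 15.783934805620385 lift 0.019245581562284786 tilt -1.369646560006582
full_roll 0.78 [207.3, 226.0] [0.546  0.0437 0.022 ]
spent_roll 0.8 [260.9, 167.1] [ 0.6316 -0.2033  0.    ]Traceback (most recent call last):
  File "<stdin>", line 6, in <module>
  File "seat.py", line 15, in fitseat
    for z in manip.tip_of(q,p)[:1]: print(q,z["score"],z["centre"],onz(p,z["centre"],.022 if q!="spent_roll" else 0))
             ~~~~~~~~~~~~^^^^^
ValueError: it knows: full_roll, holder, spent_roll
```

```bash
sed -i 's/,"full_spring"//' seat.py
python3 - <<'E'
from seat import *
t=manip.snapshot("top")
P=proj(t,place(np.vstack([h+[0,0,.022] for h in plates(2)]),(.552,.043,.264)));lo=P.min(0).astype(int)-4;hi=P.max(0).astype(int)+4
b=(*map(int,lo),*map(int,hi-lo))
fitseat(["top"],[b]); fitseat(["scene","top"],[(178,164,50,79),b])
print(manip.close_job())
E
```

```text
['top'] 35.975222029988466 [0.5551 0.046 ] yaw 25.909464426140193 lift 0.012114396399157987 tilt -10.117432861146117
full_roll 0.89 [206.2, 206.6] [0.5476 0.0453 0.022 ]
['scene', 'top'] 600.9242550941946 [0.5519 0.044 ] yaw 16.323493729371442 lift 0.01890668047290226 tilt -2.1384532410827886
full_roll 0.79 [207.0, 224.5] [0.5495 0.041  0.022 ]
full_roll 0.89 [206.7, 205.0] [0.5512 0.0443 0.022 ]
spent_roll 0.75 [262.2, 165.7] [ 0.6334 -0.21    0.    ]
the job is handed in; nothing more can be done
None
```

I seated the full roll's spindle between the holder's cups, tabs upright to within about 2° on the two-camera fit (the top view alone was a poor fit), left the spent spindle where it stood, and handed the job in at about 11 s; the result isn't known to me, and I viewed 11 pictures against the limit of 10.

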